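# Fill the bead jar and screw its captive cap on

## Task

Put the craft beads away: tip all five beads from the yellow scoop into the clear jar and stand the scoop upright on the table again. Then swing the jar's blue captive cap on its arm over the mouth as far as it goes and screw it down clockwise until it is fully tight, not screwing it down before it is over the mouth. Do not shove or knock over the apple, the mug or the tape roll.

Things in the scene. Friction and masses are not known exactly. Their poses are not given: they have to be found in the camera images.
- jar: clear plastic jar, outer diameter 96 mm, wall 4 mm, on a round wooden base (diameter 128 mm, 12 mm high) screwed to the table; rim 100 mm above the table, inner floor at 17 mm. Origin on the jar's axis at table height, z up. An aluminium collar below the rim carries the pivot post of the cap arm 74 mm from the axis along the jar's +x. The jar does not move
- jar_mouth (a point): centre of the jar's mouth, at rim height (100 mm); mouth inner diameter 88 mm; axes as the jar's
- cap_arm_hinge (a point): point on the vertical pivot axis of the cap arm, 150 mm above the table; the axis stands 74 mm from the jar's axis along the jar's +x. The arm swings level about it, its top is 130 mm above the table at the pivot and 126 mm elsewhere
- cap_knob (a point): point on the axis of the blue cap, centre of its grip knob: a fluted round knob, diameter 52 mm, 36 mm high (18 mm above and below this point), which may be gripped at any yaw. 150 mm above the table when the cap is tight, up to 159 mm when unscrewed. Under the knob pass the grey arm (top at 126 mm) and then the cap's disc (diameter 104 mm). The knob's axis is 74 mm from the arm's pivot
- cap_arm (a joint): swing of the cap arm about its vertical pivot, rad: 0 = cap centred over the mouth, at a stop; positive = swung aside, anticlockwise seen from above (at 0 the arm points from the pivot along the jar's -x); limit 2.6. Stiff: stays where it is left (friction 0.12 N m)
- cap_turn (a joint): turn of the cap in its arm, rad: 0 = screwed fully tight, at a stop; positive = unscrewed, anticlockwise seen from above; limit 3.0. Measured relative to the arm, so if the arm swings while the knob is held from turning, this value changes by as much the other way. The cap sinks 3 mm for each radian that it is tightened. Friction 0.06 N m. When arm and cap are both at 0, the orange tab on the cap's edge lies over the orange mark on the collar
- scoop_handle (a point): grip point of the yellow scoop, in the middle of its flat ear handle: 14 mm thick (along the scoop's y), 42 mm high (from 14 to 56 mm above its underside), reaching from about 44 to 90 mm from the scoop's axis; this point is 36 mm above the underside and 72 mm from the axis along the scoop's +x. Axes as the scoop's: x from the cup's axis to the handle, z up through the mouth. The scoop weighs 110 g and is loose
- scoop_rim (a point): centre of the scoop's mouth, 56 mm above its underside; the cup is a cone, outer diameter 100 mm at the rim and 48 mm at the foot, wall 3 mm; so tipped 80 degrees or more its wall slopes down outwards and the beads roll out
- scoop: the yellow scoop; origin at the centre of its underside, x to the handle, z up
- bead0_center (a point): centre of the pale wooden bead, a ball of diameter 24 mm, 10 g, that starts in the scoop
- bead1_center (a point): centre of the red bead, a ball of diameter 24 mm, 10 g, that starts in the scoop
- bead2_center (a point): centre of the blue bead, a ball of diameter 24 mm, 10 g, that starts in the scoop
- bead3_center (a point): centre of the green bead, a ball of diameter 24 mm, 10 g, that starts in the scoop
- bead4_center (a point): centre of the dark wooden bead, a ball of diameter 24 mm, 10 g, that starts in the scoop
- apple: pale yellow apple, diameter 61 mm, 71 mm high with its stalk, loose; origin under its centre
- mug: white mug with a handle, body diameter 77 mm, 97 mm high, loose; origin at its underside, within 16 mm of the axis of the body; the handle reaches 55 mm from the origin along -y
- tape: roll of brown packing tape lying flat, diameter 96 mm, 48 mm high, loose; origin under its centre

How it is judged:
By the outcome, as a careful person would: the job done as asked, in the order asked, and still so for the second after the job is handed in, with the robot touching nothing.
It also fails if it takes over 72 s, if anything falls off the work surface, if the arm or the gripper's body presses on something with over 40 N, if the wrist force passes 120 N, or if a joint passes its speed limit or range.

## Robot

A 7-joint arm with a two-finger parallel gripper is mounted at the origin on a cart in front of the work surface, level with it; the furniture and walls round the work are solid. World frame = base frame: x ahead of the robot, y to its left, z up, the work surface at z = 0. Lengths are in m, angles in rad, forces in N, time in s.
With the tool pointing down it reaches from about 0.425 to 0.95 m from the base axis. Payload 4.7 kg.
Tool frame: the origin (TCP) lies between the finger pads; the fingertips stand 25 mm ahead of it and the grasp point (between the pads) lies 6 mm ahead of it; z points along the fingers, y is the line along which they close (so a half turn about z gives the same grasp; the last joint's range is limited). The gripper opens to 85 mm and grips with 20 to 120 N. Pads are 22 mm wide; open, the fingers measure 114 mm over their backs; the gripper's body (76 mm by 85 mm) begins 54 mm behind the grasp point. The pads swing forward as they close: fully open they stand 13 mm farther back than shut.
Start: joints at [-1.333, 0.469, -0.049, 1.532, 0.024, 1.141, -0.082], TCP at [0.178, 0.651, 0.256] pointing down, gripper open.
Joint ranges: [-2.59, 2.59], [-0.33, 1.99], [-1.39, 1.29], [0.1, 2.45], [-1.04, 4.18], [0.21, 1.99], [-2.66, 2.66]. Speed limits (rad/s): [2.57, 2.57, 3.14, 3.14, 3.14, 3.14, 3.14].

## Interface

Orientations are given as a 3x3 rotation matrix whose columns are the frame's x, y, z axes.
In Python, from rig import * gives the robot as it stands. Calls block until the motion is done:
- movep(position, orientation): joint-space move of the TCP to a pose.
- move_l(position, attitude=None, feed=0.15, until_force=None): straight line of the TCP; attitude=None keeps the orientation; feed is the mean speed in m/s. With until_force (N) it stops when the force on the tool has changed by that much, and returns True; else False.
- move_joints(angles): joint-space move.
- command_gripper(opening, newtons=None): finger opening in m; newtons is the grip in N (None keeps the last); returns when the fingers have stopped.
- sleep(seconds).
- inverse_kinematics(position, orientation): joint angles nearest the present ones, or None.
- sense(): the state.
- camera(name): name is "side" or "top" or "wrist"; returns (picture, depth): 420x560x3 uint8, red, green, blue; 420x560 float32, m along the optical axis (not along the pixel's ray), 0 where there is no reading.
- camera_params(name): a dict with "K" (3x3 intrinsics, pixels), "dist" ([k1, k2, p1, p2, k3] as OpenCV has them; the pictures are not rectified), "position" and "rotation" of the camera in the world; the wrist camera has in their place "tool_from_camera" (4x4, takes a point from camera to tool coordinates, whose origin is the TCP and whose axes are the flange's). Camera axes: x right, y down, z forward; pixel columns grow to the right and rows downward; lengths in m; the calibration is good to about 2 mm. A picture is of the moment at which its call begins: read the wrist's pose just before it. camera_params takes no time and is no camera call.
A pose or a line that the arm cannot do raises Unreachable and nothing moves.
- finish_job(): hands the job in; it is judged then, once.
The state is a dict: "time_s": time; "joint_pos": joint angles; "qd": joint speeds; "joint_efforts": joint torques, N m; "position": TCP position; "tcp_rot": TCP orientation; "wrist_force": force on the tool from outside, world axes, zero at the start; "ft_torque": the same for the moment, N m; "finger_gap": finger opening in m; "gripper_force": force on a finger pad.
Only numpy, scipy, OpenCV 4.12 (cv2) and the standard library are available. Lean on these libraries where they do the work, as an engineer would, in place of code of your own. Each camera call takes 0.05 s, during which the arm holds its last target. There are 200 camera calls.

## Working session

There is one attempt and no reset: what is moved stays moved. The work goes in short steps, each a Python script; the robot and the scene stay as the last script left them, time stands still between calls to the robot, and variables do not carry over. Pictures are saved under pics/ and viewed, at most 10 in all, crops included, and the job is handed in when it is done.

```bash
mkdir -p pics; ls
cat > h.py <<'E'
from rig import *
import numpy as np, cv2
def cloud(name):
    im,d=camera(name); p=camera_params(name)
    K,D=np.array(p["K"]),np.array(p["dist"])
    v,u=np.mgrid[0:420,0:560]
    n=cv2.undistortPoints(np.stack([u,v],-1).reshape(-1,1,2).astype(float),K,D).reshape(420,560,2)
    P=np.dstack([n*d[...,None],d])
    W=P@np.array(p["rotation"]).T+np.array(p["position"])
    W[d==0]=np.nan
    return im,W
def save(n,im): cv2.imwrite("pics/"+n+".png",cv2.cvtColor(im,cv2.COLOR_RGB2BGR))
E
python3 - <<'E'
from h import *
for n in("top","side"):
    im,W=cloud(n); save(n+"1",im); np.save("/tmp/%s.npy"%n,W); print(camera_params(n))
print(sense())
E
```

```text
pics
{'K': array([[542.79847725,   0.        , 278.07540638],
       [  0.        , 542.79847725, 203.49952209],
       [  0.        ,   0.        ,   1.        ]]), 'dist': array([-0.04707785,  0.        ,  0.        ,  0.        ,  0.        ]), 'position': array([0.51043574, 0.02642756, 1.09184806]), 'rotation': array([[ 1.88673881e-02, -9.96394369e-01,  8.27180946e-02],
       [-9.99821990e-01, -1.88108953e-02,  1.46230786e-03],
       [ 9.89660986e-05, -8.27309599e-02, -9.96571913e-01]])}
{'K': array([[456.87987926,   0.        , 277.93463011],
       [  0.        , 456.87987926, 207.46519947],
       [  0.        ,   0.        ,   1.        ]]), 'dist': array([-0.12486966,  0.        ,  0.        ,  0.        ,  0.        ]), 'position': array([ 0.47913591, -0.68498192,  0.76990842]), 'rotation': array([[ 0.98674789, -0.10797009,  0.12112414],
       [-0.16220993, -0.67509416,  0.71967758],
       [ 0.00406655, -0.72978787, -0.68366156]])}
{'time_s': 0.1, 'joint_pos': array([-1.33291873,  0.46936529, -0.04857966,  1.53356914,  0.02409772,
        1.14104187, -0.08229524]), 'qd': array([-0.00088898, -0.00402779, -0.00037445, -0.00160948, -0.00031644,
       -0.00038133, -0.00104288]), 'joint_efforts': array([ 5.14688254e-04, -5.11514246e+01, -4.71390761e-02, -2.38390088e+01,
        1.07389197e-02,  4.24997939e-03, -2.05720420e-05]), 'position': array([0.17781147, 0.65065097, 0.25536552]), 'tcp_rot': array([[-9.64630450e-01,  2.63605631e-01, -4.06841870e-04],
       [ 2.63605936e-01,  9.64628863e-01, -1.75157013e-03],
       [-6.92723387e-05, -1.79686381e-03, -9.99998383e-01]]), 'wrist_force': array([-0.78211077, -0.18707708,  0.37172925]), 'ft_torque': array([0.01925804, 0.03243256, 0.06678188]), 'gripper_force': 0.0, 'finger_gap': 0.08554156156719131}
```

View pics/top1.png

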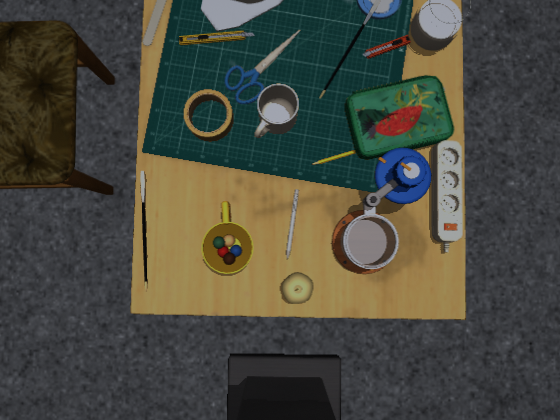

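View pics/side1.png

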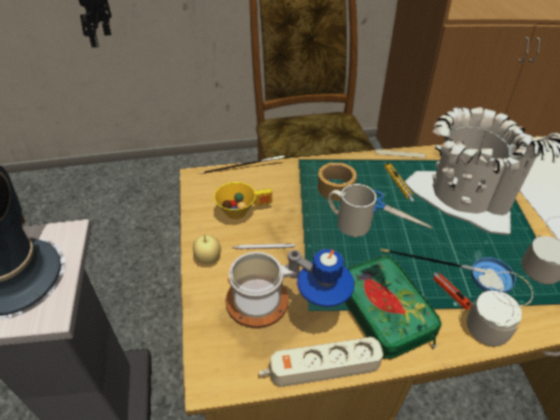

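Top view: the scoop is at (227,247) with its handle up at (226,205). The jar mouth is at (368,241), the pivot at (374,198), the knob at (408,170), the apple at (297,288), the mug at (278,107) and the tape at (208,114). The cap is swung aside by more than 90°.

Run:
```python
from h import *
W=np.load("/tmp/top.npy"); im=cv2.cvtColor(cv2.imread("pics/top1.png"),cv2.COLOR_BGR2RGB).astype(int)
from scipy.optimize import least_squares
def circ(P):
    f=least_squares(lambda q:np.hypot(P[:,0]-q[0],P[:,1]-q[1])-q[2],[*P.mean(0)[:2],.04],loss="soft_l1",f_scale=.002); return f.x.round(4),len(P)
def reg(u0,u1,v0,v1,z0,z1):
    w=W[v0:v1,u0:u1].reshape(-1,3); return w[(w[:,2]>z0)&(w[:,2]<z1)]
S=reg(190,265,195,285,.051,.062)
hn=S[S[:,0]>np.nanmax(S[:,0])-.03]; print("handle",hn.mean(0),hn.min(0),hn.max(0))
rim=reg(190,265,218,285,.051,.062);c0=np.median(rim,0);print("scoop rim",circ(rim),rim[:,2].mean(), "top",reg(190,265,195,285,.057,.09)[:,2].max() )
print("jar rim",circ(reg(325,410,214,285,.095,.104)))
k=reg(380,435,145,205,.158,.2);print("knob",circ(k),k.mean(0),np.median(k[:,2]),k.max(0)-k.min(0))
d=reg(370,440,140,205,.1,.124);print("disc",circ(d),np.median(d[:,2]))
p=reg(360,392,185,212,.11,.16);print("pivot",p.mean(0),np.percentile(p,[2,98],axis=0))
for n,(u,v) in dict(jarfloor=(368,243),pivot=(374,199),base=(340,262),green=(400,115),strip=(450,180),mug=(278,88),tape=(208,92),apple=(297,290),tab=(406,170),disc=(415,195)).items(): print(n,W[v,u].round(4))
for n,r in dict(mug=(250,305,80,140,.085,.11),tape=(180,235,85,140,.04,.055),apple=(275,320,268,308,.02,.09)).items(): print(n,circ(reg(*r)))
u,v=np.meshgrid(range(560),range(420));o=(im[...,0]>180)&(im[...,1]>80)&(im[...,1]<150)&(im[...,2]<80)&(u>320)&(u<440)&(v>140)&(v<290)
print("orange",[(a,b,W[b,a].round(3)) for b,a in np.argwhere(o)][::4])
I=cv2.resize(cv2.imread("pics/top1.png")[140:290,190:440],None,fx=3.2,fy=3.2,interpolation=cv2.INTER_CUBIC);cv2.imwrite("pics/crop1.png",I)
```

```text
handle [0.58456614 0.12909551 0.05484652] [0.5705262  0.12155211 0.05104792] [0.59975507 0.13570656 0.06025269]
scoop rim (array([0.5115, 0.1229, 0.0473]), 419) 0.05457253070561849 top 0.06049317502987228
jar rim (array([ 0.5274, -0.1433,  0.0456]), 376)
knob (array([ 0.6472, -0.1967,  0.0189]), 774) [ 0.64705377 -0.19657412  0.1725409 ] 0.17307196838330513 [0.05408425 0.0544805  0.01955445]
disc (array([ 0.6498, -0.2009,  0.0427]), 1560) 0.11436460618008687
pivot [ 0.6095159  -0.15236016  0.1248423 ] [[ 0.59075732 -0.17644357  0.11109536]
 [ 0.62781346 -0.1287343   0.13312457]]
jarfloor [ 0.5246 -0.1515  0.0161]
pivot [ 0.6012 -0.1422  0.1341]
base [ 0.486  -0.0975  0.0058]
green [ 0.7757 -0.2079  0.0488]
strip [ 0.6521 -0.3125  0.0266]
mug [0.8168 0.0323 0.0757]
tape [nan nan nan]
apple [ 0.434  -0.0104  0.0711]
tab [ 0.6479 -0.1894  0.176 ]
disc [ 0.6117 -0.2202  0.1148]
mug (array([0.7791, 0.0323, 0.0379]), 430)
tape (array([0.7723, 0.169 , 0.043 ]), 760)
apple (array([ 0.4364, -0.0121,  0.021 ]), 782)
orange []
```

View pics/crop1.png

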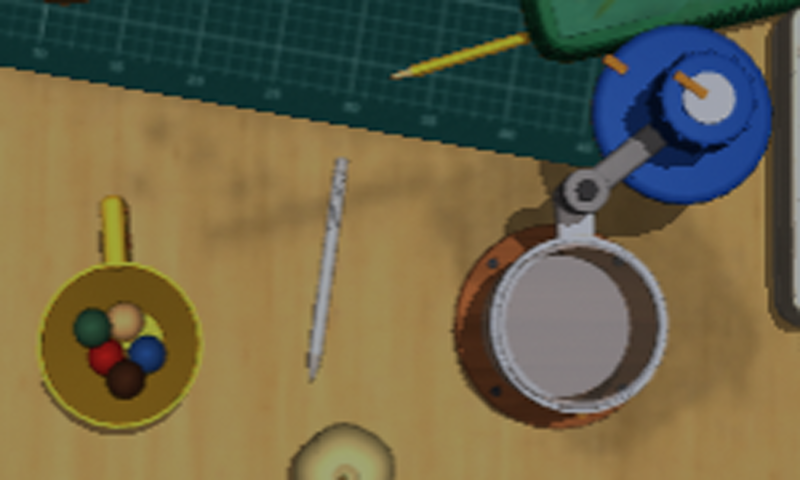

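```bash
cat >> h.py <<'E'
from scipy.spatial.transform import Rotation as Ro
JAR=np.array([.5274,-.1433,0]); SC=np.array([.5115,.1229,0]); SY=np.arctan2(.1291-.1229,.5846-.5115)
rz=lambda a:Ro.from_euler("z",a).as_matrix()
def tool_in_scoop(lam,s):
    z=np.array([np.sin(lam),0,-np.cos(lam)]); y=np.array([0,s,0.]); R=np.c_[np.cross(y,z),y,z]
    return R, np.array([.072,0,.036])-.006*z
def pour_pose(psi,phi,tilt,lip,lam,s):
    u=np.array([np.cos(phi),np.sin(phi),0]); n=np.cross([0,0,1],u)
    R=Ro.from_rotvec(n*tilt).as_matrix()@rz(psi)
    o=lip-R@(rz(-psi)@u*.05+[0,0,.056])
    Rt,pt=tool_in_scoop(lam,s)
    return o+R@pt,R@Rt,o,R
E
cat > search.py <<'E'
from h import *
import time,itertools
q0=np.array(sense()["joint_pos"]);t0=time.time();res=[];n=0
lim=np.array([[-2.59,2.59],[-.33,1.99],[-1.39,1.29],[.1,2.45],[-1.04,4.18],[.21,1.99],[-2.66,2.66]])
D=np.deg2rad
for phi,dl,lam,s in itertools.product(D(np.arange(0,360,30)),D(np.arange(60,301,30)),D([0,-25]),(1,-1)):
    u=np.array([np.cos(phi),np.sin(phi),0]); lip=JAR+[0,0,.118]-.022*u
    Q=[]
    for t in D([110,80,50,20]):
        p,R,o,Rs=pour_pose(phi+dl,phi,t,lip,lam,s)
        # tool body points
        pts=np.array([p+R@[a,b,-c] for c in(.05,.12,.2) for a in(-.04,.04) for b in(-.045,.045)])
        if pts[:,2].min()<.115 : break
        K=np.array([.6472,-.1967]); near=np.hypot(*(pts[:,:2]-K).T)<.06
        if (pts[near,2]<.19).any(): break
        q=inverse_kinematics(p,R); n+=1
        if q is None: break
        Q.append(q)
    else:
        Q=np.array(Q); m=np.minimum(Q-lim[:,0],lim[:,1]-Q).min()
        res.append((abs(np.diff(Q,axis=0)).max(),m,*np.rad2deg([phi,dl,lam]),s,Q[0].round(2)))
res.sort(key=lambda r:r[0]); print(time.time()-t0,n,len(res))
for r in res[:14]: print(*[np.round(x,2) for x in r])
E
timeout 500 python3 search.py
```

```text
2.500178337097168 281 48
0.37 0.25 60.0 180.0 0.0 1 [-0.68  1.13  0.73  1.74  0.8   1.74 -0.82]
0.44 0.04 30.0 180.0 -25.0 1 [-0.49  1.05  0.78  1.46  0.35  1.95 -0.69]
0.44 0.04 30.0 180.0 0.0 1 [-0.62  1.4   1.1   1.49  0.44  1.95 -0.36]
0.52 0.07 30.0 120.0 -25.0 1 [-0.79  1.13  0.84  1.73  0.49  1.7  -1.68]
0.55 0.1 30.0 150.0 -25.0 1 [-0.63  1.02  0.77  1.61  0.44  1.82 -1.21]
0.56 0.19 60.0 210.0 -25.0 1 [-0.5   1.    0.64  1.53  0.6   1.8  -0.25]
0.6 0.06 30.0 120.0 -25.0 -1 [-0.48  0.94  0.33  1.71  0.68  1.93  1.14]
0.6 0.02 300.0 240.0 -25.0 -1 [ 0.78  0.92 -0.18  1.68 -0.84  1.97  2.03]
0.61 0.08 30.0 150.0 -25.0 -1 [-0.5   0.94  0.52  1.6   0.53  1.91  1.77]
0.66 -0.0 270.0 180.0 0.0 1 [ 0.9   1.01 -0.43  1.68 -1.04  1.9  -2.21]
0.67 0.01 270.0 210.0 -25.0 -1 [ 1.02  0.79 -0.43  1.87 -0.98  1.56  1.46]
0.69 0.07 60.0 120.0 -25.0 1 [-0.94  1.    0.76  2.08  0.85  1.32 -1.99]
0.69 0.0 270.0 240.0 -25.0 -1 [ 1.23  0.92 -0.62  2.01 -1.04  1.4   2.04]
0.72 -0.0 270.0 180.0 0.0 -1 [ 0.9   1.01 -0.43  1.68 -1.04  1.9   0.93]
```

```bash
sed -i 's/np.arange(0,360,30)),D(np.arange(60,301,30)),D(\[0,-25\])/np.arange(0,360,15)),D(np.arange(120,241,15)),D([0,-15,-30,-40])/; s/\[110,80,50,20\]/[102,80,50,20]/; s/res.append((/p,R,_,_=pour_pose(phi+dl,phi,D(102),lip,lam,s); res.append((p[2]-R[2,2]*.3,/; s/key=lambda r:r\[0\]/key=lambda r:-min(r[2],.3)-r[0]+.3*r[1]/' search.py
cat >> search.py <<'E'
for lam in D([0,-15,-30,-40]):
  for s in(1,-1):
    R,p=tool_in_scoop(lam,s); R=rz(SY)@R; p=SC+rz(SY)@p
    print(np.rad2deg(lam),s,[inverse_kinematics(p+[0,0,h],R).round(2) if inverse_kinematics(p+[0,0,h],R) is not None else None for h in(0,.15)])
E
timeout 500 python3 search.py
```

```text
Traceback (most recent call last):
  File "search.py", line 16, in <module>
    q=inverse_kinematics(p,R); n+=1
ValueError: time passes only in moves, steps and waits
```

```bash
sed -i 's/np.arange(0,360,15)),D(np.arange(120,241,15)),D(\[0,-15,-30,-40\])/[30,45,60,75,90,270,285,300]),D([150,180,210]),D([0,-20,-40])/; s/,(1,-1)):/,(1,-1)):\n    if n>250: break/' search.py
sed -i 's/for lam in D(\[0,-15,-30,-40\])/for lam in D([0,-20,-40])/; ' search.py
timeout 500 python3 search.py
```

```text
1.2374649047851562 252 60
0.35 0.56 0.29 60.0 210.0 -40.0 1 [-0.46  0.89  0.71  1.5   0.34  1.7  -0.14]
0.35 0.62 0.37 75.0 210.0 -40.0 1 [-0.56  0.83  0.69  1.62  0.48  1.53 -0.12]
0.28 0.53 0.28 45.0 180.0 -20.0 1 [-0.61  0.97  0.8   1.62  0.46  1.71 -0.68]
0.26 0.53 0.27 60.0 210.0 -20.0 1 [-0.51  0.96  0.64  1.58  0.6   1.72 -0.23]
0.28 0.71 0.36 60.0 180.0 -20.0 1 [-0.72  0.91  0.8   1.76  0.59  1.5  -0.71]
0.18 0.37 0.34 60.0 180.0 0.0 1 [-0.69  1.07  0.76  1.76  0.75  1.65 -0.8 ]
0.17 0.37 0.32 60.0 150.0 0.0 1 [-0.74  1.06  0.76  1.83  0.71  1.63 -1.36]
0.26 0.69 0.34 75.0 210.0 -20.0 1 [-0.61  0.9   0.64  1.71  0.75  1.54 -0.28]
0.28 0.81 0.43 75.0 180.0 -20.0 1 [-0.83  0.86  0.83  1.91  0.74  1.29 -0.77]
0.39 0.79 0.19 75.0 180.0 -40.0 1 [-0.77  0.65  0.79  1.91  0.63  1.2  -0.65]
0.18 0.53 0.42 75.0 180.0 0.0 1 [-0.82  1.06  0.82  1.91  0.87  1.43 -0.9 ]
0.17 0.54 0.37 75.0 150.0 0.0 1 [-0.84  1.03  0.77  1.99  0.87  1.44 -1.49]
0.35 0.6 0.12 45.0 210.0 -40.0 1 [-0.36  0.93  0.72  1.41  0.22  1.87 -0.21]
0.26 0.53 0.18 45.0 150.0 -20.0 1 [-0.72  0.92  0.76  1.78  0.55  1.6  -1.28]
0.0 1 [array([-0.35,  0.6 ,  0.08,  1.89, -0.08,  0.65,  1.44]), array([-0.46,  0.41,  0.22,  1.8 , -0.11,  0.94,  1.47])]
0.0 -1 [array([-0.67,  0.66,  0.52,  1.91, -0.5 ,  0.7 , -1.33]), array([-0.79,  0.47,  0.68,  1.82, -0.35,  0.97, -1.45])]
-20.0 1 [array([-0.32,  0.74,  0.08,  1.65, -0.13,  1.1 ,  1.49]), array([-0.35,  0.57,  0.14,  1.57, -0.13,  1.35,  1.48])]
-20.0 -1 [array([-0.65,  0.83,  0.61,  1.67, -0.49,  1.17, -1.33]), array([-0.7 ,  0.65,  0.69,  1.59, -0.39,  1.4 , -1.4 ])]
-40.0 1 [array([-0.26,  0.92,  0.04,  1.41, -0.12,  1.51,  1.48]), array([-0.28,  0.75,  0.07,  1.36, -0.13,  1.73,  1.47])]
-40.0 -1 [array([-0.61,  1.02,  0.65,  1.44, -0.49,  1.6 , -1.31]), array([-0.64,  0.85,  0.71,  1.39, -0.42,  1.8 , -1.34])]
```

```bash
cat >> h.py <<'E'
LAM,SG,PHI=np.deg2rad(-20),1,np.deg2rad(75); PSI=PHI+np.deg2rad(210)-2*np.pi
U=np.array([np.cos(PHI),np.sin(PHI),0])
def scoop_pose(o,psi):
    R,p=tool_in_scoop(LAM,SG); return np.asarray(o)+rz(psi)@p, rz(psi)@R
def st(m): s=sense(); print(m,"t",round(s["time_s"],2),"p",s["position"].round(4),"F",s["wrist_force"].round(1),"gap",round(s["finger_gap"],4),"gf",round(s["gripper_force"],1))
E
python3 - <<'E'
from h import *
p,R=scoop_pose(SC,SY)
movep(p+[0,0,.13],R); st("above")
print(move_l(p,feed=.12,until_force=12)); st("down")
command_gripper(0.0,40); st("grip")
move_l(p+[0,0,.05],feed=.08); st("lift")
im,W=cloud("side"); save("side2",im[100:330,150:400].repeat(2,0).repeat(2,1));
E
```

```text
above t 2.48 p [0.585  0.1307 0.1717] F [-0.2  0.6 -0.6] gap 0.0852 gf 0.0
False
down t 3.71 p [0.5859 0.1293 0.0424] F [-0.2  0.2  0.4] gap 0.0854 gf 0.0
grip t 4.36 p [0.5853 0.1292 0.0417] F [-0.5  0.2  1.3] gap 0.0131 gf 42.1
lift t 5.13 p [0.5851 0.1291 0.0916] F [-0.1  0.5 -1.7] gap 0.0135 gf 41.7
```

View pics/side2.png

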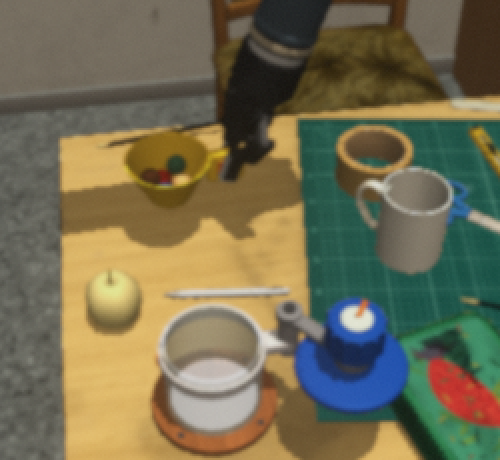

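The scoop is held level at crop (170,165), clear of the table, with the beads inside.

```bash
cat > pour.py <<'E'
from h import *
lip0=JAR-.022*U
def P(t,z):
    p,R,o,_=pour_pose(PSI,PHI,np.deg2rad(t),lip0+[0,0,z],LAM,SG); return p,R
if __name__=="__main__":
    p,R=scoop_pose(SC+[0,0,.15],SY); move_l(p,feed=.2)
    # yaw and translate in steps
    p1,R1=P(0,.24)
    a=sense()["position"]
    for f in(.33,.67,1):
        _,Rf=scoop_pose([0,0,0],SY+(PSI-SY)*f); 
        # scoop origin interpolated
        o0=SC+[0,0,.15]; o1=lip0+[0,0,.24]-U*.05-[0,0,.056]
        pf,Rf=scoop_pose(o0+(o1-o0)*f,SY+(PSI-SY)*f); move_l(pf,Rf,feed=.15)
    st("over")
    for t,z in((20,.2),(40,.165)): move_l(*P(t,z),feed=.1)
    for t,z in((50,.14),(56,.125),(65,.118),(75,.118),(85,.118),(95,.118),(100,.118)):
        move_l(*P(t,z),feed=.06); 
    st("tilted"); sleep(.8)
    im,W=cloud("top"); save("top3",im[140:300,260:440].repeat(3,0).repeat(3,1)); im,W=cloud("side"); save("side3",im)
    st("end")
E
python3 pour.py
```

```text
over t 9.09 p [ 0.5287 -0.2827  0.2254] F [ 0.5  0.7 -1.5] gap 0.0137 gf 41.7
tilted t 13.0 p [ 0.5588 -0.1692  0.2332] F [-0.  -0.7 -0.7] gap 0.0136 gf 42.0
end t 13.9 p [ 0.5589 -0.1686  0.2329] F [-0.7 -0.6 -1.9] gap 0.0131 gf 42.0
```

```bash
python3 -c "
import cv2,numpy as np
a=cv2.imread('pics/top3.png');b=cv2.imread('pics/side3.png')[150:350,150:400];b=cv2.resize(b,None,fx=1.6,fy=1.6);a=cv2.resize(a,(390,347))
c=np.zeros((347,790,3),np.uint8);c[:,:390]=a;c[:320,390:790]=b;cv2.imwrite('pics/m3.png',c)"
```

```text
(no output)
```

View pics/m3.png

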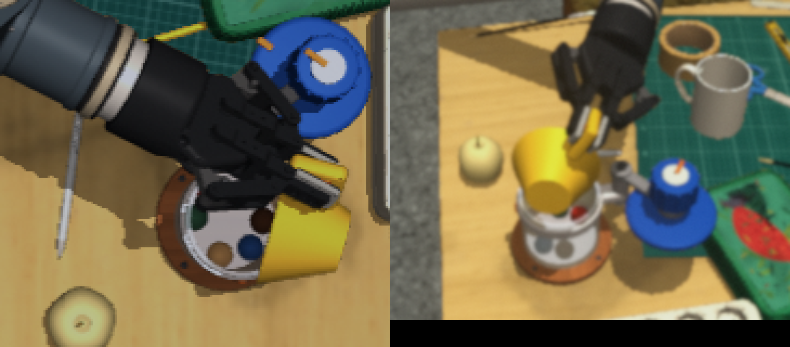

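The top half shows green, dark, pale and blue beads inside the jar. The side half shows the red one through the wall at (578,212). I'll reverse the motion and set the scoop back down.

Run:
```python
from pour import *
for t,z in((85,.118),(65,.12),(50,.145),(40,.17),(20,.21),(0,.24)): move_l(*P(t,z),feed=.15)
o0=SC+[0,0,.12]; o1=lip0+[0,0,.24]-U*.05-[0,0,.056]
for f in(.67,.33,0):
    pf,Rf=scoop_pose(o0+(o1-o0)*f,SY+(PSI-SY)*f); move_l(pf,Rf,feed=.2)
p,R=scoop_pose(SC,SY); move_l(p+[0,0,.012],feed=.15)
print(move_l(p-[0,0,.004],feed=.03,until_force=3)); st("touch")
command_gripper(.04); st("open"); command_gripper(.085)
move_l(p+R@[0,0,-.12],feed=.2); st("up")
movep([.60,.08,.36],R); 
im,W=cloud("top"); save("top4",im[130:300,190:440].repeat(3,0).repeat(3,1)); np.save("/tmp/top4.npy",W); im,W=cloud("side"); save("side4",im)
st("end")
```

```text
True
touch t 20.43 p [0.5856 0.1294 0.0411] F [0.7 0.  3. ] gap 0.0133 gf 42.4
open t 20.8 p [0.5849 0.1291 0.0405] F [ 0.6  0.6 -0.3] gap 0.0402 gf 0.0
up t 22.07 p [0.6251 0.1325 0.1534] F [-0.7 -0.1 -0.6] gap 0.0847 gf 0.0
end t 23.04 p [0.5993 0.0809 0.3571] F [0.4 1.3 0.3] gap 0.0852 gf 0.0
```

View pics/top4.png

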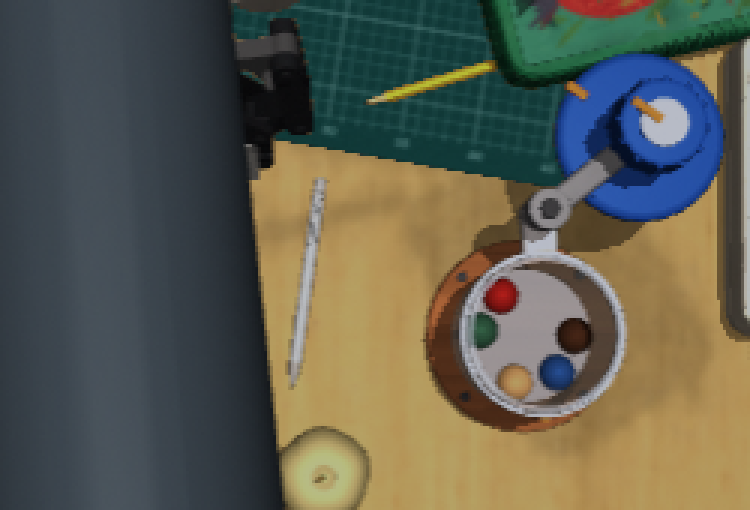

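All five beads are in the jar: red (500,296), green (482,331), dark (574,335), blue (557,372) and pale (515,382). The pivot bolt is at (549,208) and the knob-top centre is at about (663,121). Next I'll work out the cap geometry and check the tool yaws.

```bash
cat >> h.py <<'E'
def ray(name,u,v,z):
    p=camera_params(name); n=cv2.undistortPoints(np.array([[[u,v]]],float),np.array(p["K"]),np.array(p["dist"])).ravel()
    d=np.array(p["rotation"])@[n[0],n[1],1]; c=np.array(p["position"]); return c+d*(z-c[2])/d[2]
def down(yaw): # tool down, tool y axis at angle yaw
    y=np.array([np.cos(yaw),np.sin(yaw),0]); z=np.array([0,0,-1.]); return np.c_[np.cross(y,z),y,z]
E
python3 - <<'E'
from h import *
W=np.load("/tmp/top4.npy")
w=W[150:190,390:432].reshape(-1,3); k=w[w[:,2]>.168]; print("knobtop z",np.percentile(k[:,2],[10,50,90]),len(k),k.mean(0),(k.min(0)+k.max(0))/2)
pv=ray("top",190+549.5/3,130+208.5/3,.132); print("pivot",pv)
for uv in((664,122),(661,120)): kn=ray("top",190+uv[0]/3,130+uv[1]/3,.175); print("knob",kn,np.hypot(*(kn-pv)[:2]),np.rad2deg(np.arctan2(*(kn-pv)[1::-1])))
d=pv-JAR;print("jar-pivot",np.hypot(*d[:2]),np.rad2deg(np.arctan2(d[1],d[0])))
a0=np.arctan2(*(kn-pv)[1::-1])
for y in range(-90,91,30):
    out=[]
    for f in(0,.5,1):
        a=a0-f*np.deg2rad(129); p=pv+.074*np.array([np.cos(a),np.sin(a),0]);p[2]=.165
        q=inverse_kinematics(p,down(np.deg2rad(y)-f*np.deg2rad(129))); out.append(None if q is None else q[[0,2,5,6]].round(2))
    print(y,*out)
for y in range(-180,180,30):
    q=inverse_kinematics(JAR+[0,0,.165],down(np.deg2rad(y)));print(y,None if q is None else q.round(2)[[2,5,6]])
E
```

```text
knobtop z [0.17065814 0.17309651 0.17540363] 724 [ 0.64765067 -0.1974316   0.17307273] [ 0.64818411 -0.1980072   0.17300184]
pivot [ 0.60043201 -0.14108243  0.132     ]
knob [ 0.64711963 -0.19882481  0.175     ] 0.07425574808865883 -51.042715554018315
knob [ 0.64823434 -0.19710979  0.175     ] 0.07364867774115254 -49.52931166266643
jar-pivot 0.0730656664415368 1.739213744748675
-90 [-0.43  1.11  1.18 -0.69] [-0.45  1.11  1.07 -1.76] [0.18 0.01 0.84 2.65]
-60 [-0.27  0.78  1.05 -0.38] [-0.45  1.11  1.07 -1.23] [ 1.03 -1.18  1.08  2.55]
-30 [-0.2   0.66  1.02  0.07] [-0.45  1.11  1.07 -0.71] [-0.61  1.12  0.98 -1.95]
0 [-0.13  0.54  1.    0.53] [-0.28  0.8   0.96 -0.4 ] [-0.61  1.12  0.98 -1.42]
30 [-0.05  0.42  0.98  0.98] [-0.2   0.67  0.94  0.04] [-0.61  1.12  0.98 -0.9 ]
60 [0.01 0.33 0.98 1.45] [-0.13  0.56  0.92  0.5 ] [-0.42  0.8   0.89 -0.61]
90 [0.08 0.23 0.97 1.93] [-0.05  0.45  0.91  0.96] [-0.34  0.68  0.87 -0.16]
-180 [ 1.12  0.98 -2.31]
-150 [ 1.12  0.98 -1.79]
-120 [ 1.12  0.98 -1.27]
-90 [ 1.12  0.98 -0.74]
-60 [ 0.76  0.88 -0.47]
-30 [ 0.64  0.87 -0.02]
0 [0.53 0.85 0.44]
30 [0.43 0.85 0.91]
60 [0.34 0.84 1.39]
90 [0.26 0.84 1.88]
120 [0.17 0.84 2.36]
150 [-0.62  0.9   2.52]
```

```bash
cat > swing.py <<'E'
from h import *
D=np.deg2rad
PV=np.array([.6004,-.1413,0]); A0=D(-50.3); A1=D(-178.3); Y0=D(75); Z=.162
def S(a,yaw,z=Z): return PV+.074*np.array([np.cos(a),np.sin(a),0])+[0,0,z],down(yaw)
if __name__=="__main__":
    p,R=S(A0,Y0); movep(p+[0,0,.12],R); st("above")
    print(move_l(p,feed=.1,until_force=8)); st("at knob")
    command_gripper(0,35); st("grip")
    f0=sense()["wrist_force"]
    N=16
    for i in range(1,N+1):
        a=A0+(A1-A0)*i/N
        hit=move_l(*S(a,Y0+(A1-A0)*i/N),feed=.08,until_force=30)
        s=sense(); F=s["wrist_force"]-f0; r=np.array([np.cos(a),np.sin(a)])
        print(i,hit,"rad",(F[:2]@r).round(1),"tan",(F[:2]@[-r[1],r[0]]).round(1),"z",F[2].round(1),"Tz",s["ft_torque"][2].round(2),"gap",round(s["finger_gap"],4))
        if hit: break
    st("end")
E
python3 swing.py
```

```text
above t 24.17 p [ 0.6486 -0.1957  0.2819] F [ 0.  -0.4 -0.6] gap 0.0849 gf 0.0
False
at knob t 25.52 p [ 0.6481 -0.1984  0.1628] F [ 0.5 -0.4  0.4] gap 0.0849 gf 0.0
grip t 25.92 p [ 0.648  -0.1986  0.1627] F [-0.6 -1.7  1.6] gap 0.0509 gf 37.1
1 False rad -0.1 tan 0.3 z 2.1 Tz -0.04 gap 0.0515
2 False rad -0.5 tan 0.9 z 3.4 Tz -0.08 gap 0.0515
3 False rad -1.4 tan 1.5 z 5.0 Tz -0.04 gap 0.051
4 False rad -1.4 tan 0.4 z 4.5 Tz -0.09 gap 0.0515
5 False rad -0.7 tan 0.6 z 5.6 Tz -0.06 gap 0.0512
6 False rad -0.7 tan -0.0 z 4.8 Tz -0.07 gap 0.0514
7 False rad -1.5 tan -0.5 z 5.1 Tz -0.06 gap 0.0511
8 False rad -1.9 tan -0.8 z 5.7 Tz -0.05 gap 0.0511
9 False rad -1.9 tan -0.2 z 5.7 Tz -0.14 gap 0.0512
10 False rad -1.5 tan -0.7 z 5.7 Tz -0.1 gap 0.0509
11 False rad -1.7 tan -2.0 z 5.2 Tz -0.11 gap 0.0512
12 False rad -1.7 tan -2.2 z 5.2 Tz -0.07 gap 0.0513
13 False rad -1.1 tan -1.8 z 6.1 Tz -0.09 gap 0.0512
14 False rad -1.2 tan -2.1 z 6.4 Tz -0.06 gap 0.0513
15 False rad -1.0 tan -2.6 z 6.6 Tz -0.07 gap 0.0512
16 False rad -2.2 tan -1.0 z 5.2 Tz -0.11 gap 0.0512
end t 30.58 p [ 0.527  -0.144   0.1624] F [ 1.5 -0.7  6.8] gap 0.0512 gf 38.0
```

```bash
cat > screw.py <<'E'
from swing import *
yaw=Y0+(A1-A0)
for i in range(1,7):
    hit=move_l(*S(A1-D(1.2*i),yaw),feed=.03,until_force=8); 
    if hit: break
st("stop %d %s"%(i,hit))
p=np.array(sense()["position"]); p[2]=Z
ang=lambda p:np.rad2deg(np.arctan2(*(p-PV)[1::-1])); print("angle",ang(p))
command_gripper(.085); st("rel")
p[:2]=sense()["position"][:2]
yaw=D(115)
move_l(p+[0,0,.06],feed=.2); movep(p+[0,0,.06],down(yaw)); move_l(p,feed=.12)
im,W=cloud("side"); save("side5",im)
command_gripper(0,50); st("regrip")
for i in range(1,23):
    a=D(10)*i; move_l(p-[0,0,.003*a],down(yaw-a),feed=.03)
    s=sense(); F=s["wrist_force"]; T=s["ft_torque"][2]
    print(i*10,"F",F.round(1),"Tz",T.round(2),"z",s["position"][2].round(4),"t",s["time_s"].round(1) if hasattr(s["time_s"],"round") else s["time_s"])
    if abs(T)>.6 or s["time_s"]>58: break
st("end")
E
python3 screw.py
```

```text
stop 6 False t 32.08 p [ 0.5267 -0.142   0.1627] F [  3.7 -18.2  -1.7] gap 0.0514 gf 37.7
angle -179.42084280708752
rel t 32.52 p [ 0.5264 -0.1333  0.1615] F [ 0.3 -0.  -1.1] gap 0.0851 gf 0.0
regrip t 36.31 p [ 0.5308 -0.1405  0.1662] F [  3.8 -12.8   7.9] gap 0.0509 gf 50.7
10 F [  4.5 -14.3   6.4] Tz -0.04 z 0.1658 t 36.6333
20 F [  5.5 -15.5   6.9] Tz -0.05 z 0.1653 t 36.9583
30 F [  6.2 -16.8   6.4] Tz -0.11 z 0.1648 t 37.2833
40 F [  5.3 -18.4   6.9] Tz -0.09 z 0.1642 t 37.6083
50 F [  4.1 -19.7   6.6] Tz -0.05 z 0.1637 t 37.9333
60 F [  5.1 -20.3   6.8] Tz -0.06 z 0.1632 t 38.2583
70 F [  3.7 -22.1   7.8] Tz -0.1 z 0.1626 t 38.5833
80 F [  2.  -22.8   8.5] Tz -0.11 z 0.1621 t 38.9083
90 F [  0.6 -22.7   9.8] Tz -0.14 z 0.1615 t 39.2333
100 F [  0.1 -23.6  10. ] Tz -0.16 z 0.1609 t 39.5583
110 F [ -2.4 -20.9   9.7] Tz -0.13 z 0.1602 t 39.8833
120 F [ -5.1 -12.4  16.6] Tz -0.11 z 0.1598 t 40.2083
130 F [-3.  -3.6 21.2] Tz -0.11 z 0.1597 t 40.5333
140 F [ 0.3  0.1 20.3] Tz 0.0 z 0.1594 t 40.8583
150 F [ 5.8  3.9 20.2] Tz 0.26 z 0.1595 t 41.1833
160 F [14.5  4.8 17.2] Tz 0.4 z 0.16 t 41.5083
170 F [21.8  4.5 17. ] Tz 0.46 z 0.1607 t 41.8333
180 F [31.2  2.8 15. ] Tz 0.29 z 0.1616 t 42.1583
190 F [39.4 -2.4 12.3] Tz 0.36 z 0.1626 t 42.4833
200 F [47.4 -9.8  9.7] Tz 0.51 z 0.1637 t 42.8083
210 F [54.5 -6.9 20.7] Tz 0.41 z 0.1657 t 43.1333
220 F [50.2  2.5 29.7] Tz 0.49 z 0.1658 t 43.4583
end t 43.46 p [ 0.558  -0.1358  0.1658] F [50.2  2.5 29.7] gap 0.0002 gf 24.8
```

Run:
```python
from h import *
s=sense(); p=np.array(s["position"])
move_l(p,feed=.1); st("relax")
move_l(p+[0,0,.08],feed=.15); st("up")
command_gripper(.085)
movep([.60,.12,.36],down(np.deg2rad(-60)))
im,W=cloud("top"); c=im[130:300,300:440]; np.save("/tmp/top6.npy",W); save("top6",cv2.resize(c,None,fx=3.5,fy=3.5,interpolation=cv2.INTER_CUBIC)); im,W=cloud("side"); save("side6",im); st("end")
w=np.load("/tmp/top6.npy")[170:270,320:420].reshape(-1,3); k=w[w[:,2]>.16]; print(np.percentile(k[:,2],[10,50,90]),(k.min(0)+k.max(0))/2,k.mean(0))
```

```text
relax t 43.96 p [ 0.5623 -0.1353  0.1677] F [8.6 1.9 7.3] gap 0.0002 gf 5.1
up t 44.64 p [ 0.5569 -0.1354  0.2445] F [-0.3  0.5 -0.5] gap 0.0002 gf 0.0
end t 46.62 p [0.5997 0.1175 0.3594] F [0.4 0.3 0.5] gap 0.085 gf 0.0
[0.16903188 0.17187454 0.17408415] [ 0.52817569 -0.14924699  0.16869304] [ 0.52793708 -0.14849648  0.17158243]
```

View pics/top6.png

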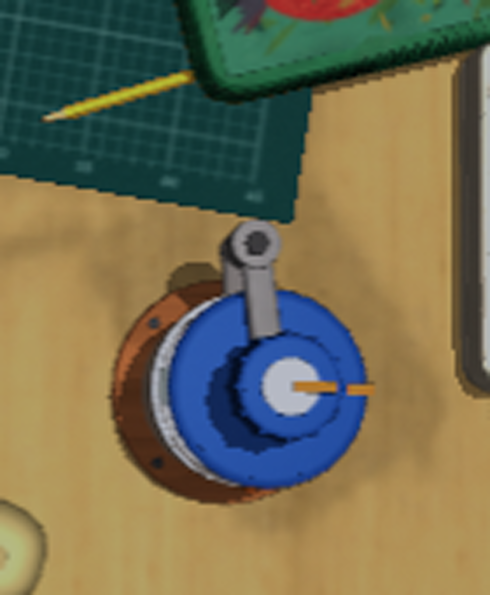

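The arm sits about 4° short of its stop (knob at crop (291,387), about 5 mm to −y). The tab at (358,388) has barely turned, so my off-centre regrip squeezed the knob out of the fingers. I'll redo the grip centred, with torque and drift checks.

```bash
cat > screw2.py <<'E'
from swing import *
p=np.array([.5267,-.142,.168]); yaw=D(115)
movep(p+[0,0,.05],down(yaw)); move_l(p,feed=.12); st("at")
command_gripper(0,60); st("grip")
T0=sense()["ft_torque"][2]
for i in range(1,24):
    a=D(10)*i; move_l(p-[0,0,.003*a],down(yaw-a),feed=.03)
    s=sense(); T=s["ft_torque"][2]-T0; e=s["position"]-(p-[0,0,.003*a]); R=s["tcp_rot"]; ya=np.rad2deg(np.arctan2(R[1,1],R[0,1]))
    print(i*10,"F",s["wrist_force"].round(1),"Tz",T.round(2),"e",(e*1e3).round(1),"yaw",ya.round(1),"gap",round(s["finger_gap"],4),"t",round(s["time_s"],1))
    if T>.5 or np.hypot(*e[:2])>.006 or s["finger_gap"]<.047: break
q=np.array(s["position"]); move_l(q,feed=.05); st("relax")
E
python3 screw2.py
```

```text
at t 49.94 p [ 0.527  -0.1421  0.1682] F [0.  0.1 0.8] gap 0.0851 gf 0.0
grip t 50.35 p [ 0.528  -0.1432  0.1696] F [-0.1 -1.7  5.8] gap 0.0503 gf 61.3
10 F [ 0.3 -3.   5.7] Tz -0.08 e [ 1.4 -1.4  1.6] yaw 104.9 gap 0.0504 t 50.7
20 F [ 0.7 -2.7  5.8] Tz -0.07 e [ 1.4 -1.6  1.6] yaw 94.9 gap 0.0509 t 51.0
30 F [ 0.6 -3.   5.9] Tz -0.07 e [ 1.4 -1.7  1.6] yaw 84.9 gap 0.0504 t 51.3
40 F [-0.2 -2.7  5. ] Tz -0.09 e [ 1.4 -1.9  1.6] yaw 74.9 gap 0.0505 t 51.6
50 F [ 0.7 -4.8  5.6] Tz -0.07 e [ 1.3 -2.1  1.6] yaw 64.9 gap 0.0506 t 52.0
60 F [ 1.1 -4.4  6. ] Tz -0.1 e [ 1.2 -2.2  1.6] yaw 54.9 gap 0.0506 t 52.3
70 F [ 0.1 -4.2  6.5] Tz -0.04 e [ 1.  -2.4  1.6] yaw 44.9 gap 0.0502 t 52.6
80 F [ 0.9 -5.   6.5] Tz -0.1 e [ 0.9 -2.5  1.6] yaw 34.9 gap 0.0503 t 53.0
90 F [-4.6 -0.4 12.4] Tz 0.49 e [ 0.1 -0.1  1.6] yaw 25.1 gap 0.0505 t 53.3
100 F [-4.3  0.4 14.5] Tz -0.13 e [ 0.1 -0.4  1.8] yaw 15.0 gap 0.0505 t 53.6
110 F [-3.5 -0.4 14.2] Tz 0.39 e [ 0.5 -0.9  2. ] yaw 5.1 gap 0.0508 t 53.9
120 F [-3.9 -0.3 15.2] Tz -0.04 e [ 0.9 -0.6  2.2] yaw -5.0 gap 0.0505 t 54.2
130 F [-3.7  2.6 16.3] Tz 0.16 e [1.4 0.3 2.3] yaw -14.9 gap 0.0505 t 54.6
140 F [-2.2  2.1 16.4] Tz 0.04 e [1.7 0.  2.4] yaw -25.0 gap 0.0504 t 54.9
150 F [-0.3  3.4 17.3] Tz 0.38 e [2.6 0.6 2.6] yaw -34.8 gap 0.0505 t 55.2
160 F [ 1.1  4.  17.2] Tz 0.17 e [3.5 0.8 2.8] yaw -44.9 gap 0.0503 t 55.5
170 F [ 1.9  1.3 17.3] Tz 0.04 e [ 3.5 -0.2  3. ] yaw -54.9 gap 0.0506 t 55.9
180 F [ 1.6  0.2 16.3] Tz -0.03 e [ 3.1 -0.5  3.1] yaw -65.0 gap 0.0501 t 56.2
190 F [ 2.2  0.4 16.2] Tz 0.67 e [ 3.7 -1.   3.3] yaw -74.8 gap 0.0505 t 56.5
relax t 56.77 p [ 0.5308 -0.1432  0.1618] F [-0.3 -0.3  4.8] gap 0.0509 gf 69.2
```

It turned about 85° to a torque stop and slipped over the flutes after that. I'll release and check.

Run:
```python
from h import *
command_gripper(.085); p=np.array(sense()["position"]); move_l(p+[0,0,.08],feed=.2)
movep([.62,.06,.38],down(np.deg2rad(-60))); st("away")
im,W=cloud("top"); np.save("/tmp/top7.npy",W); c=cv2.resize(im[150:290,310:430],None,fx=3.3,fy=3.3,interpolation=cv2.INTER_CUBIC)
im2,W2=cloud("side"); d=cv2.resize(im2[150:350,180:380],None,fx=2,fy=2,interpolation=cv2.INTER_CUBIC)
m=np.zeros((470,800,3),np.uint8); m[:c.shape[0],:c.shape[1]]=c; m[:400,400:]=d; save("m7",m)
w=W[170:270,320:420].reshape(-1,3); k=w[w[:,2]>.16]; print(np.percentile(k[:,2],[10,50,90]),(k.min(0)+k.max(0))/2,k.mean(0)); st("")
```

```text
away t 58.79 p [0.6191 0.0581 0.3787] F [-0.1 -0.4 -0.2] gap 0.0849 gf 0.0
[0.16502154 0.1674913  0.16964888] [ 0.52725629 -0.14262221  0.16671655] [ 0.52740666 -0.14245255  0.16738034]
 t 58.89 p [0.6191 0.0577 0.3789] F [-0.3 -0.9 -0.1] gap 0.0853 gf 0.0
```

View pics/m7.png

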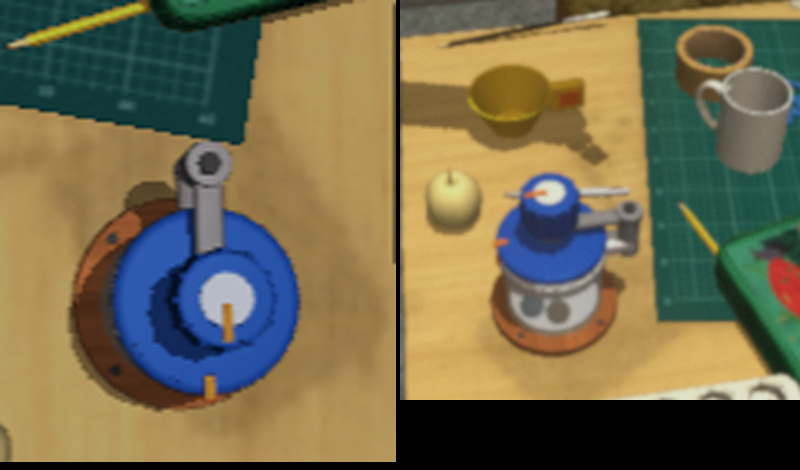

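The left half shows the cap centred on the mouth. Its knob top is at 167.5 mm (168 when tight) and the tab at (210,388) points straight away from the pivot. The right half shows the scoop upright and empty, and the apple, mug and tape undisturbed.

```bash
python3 -c "
from rig import *
print(finish_job())"
```

```text
the job is handed in; nothing more can be done
None
```

I handed in the job at about 59 s: all five beads are in the jar, the scoop stands upright where it started, and the cap is over the mouth and screwed down to its stop. The first screwing try slipped, with up to about 55 N at the wrist and the closed fingers pushing on the knob, and the cap went down on the second try; no verdict was shown.

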